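# Unlatch the hole-saw case and take out the saw

### The job

Get the hole saw out of its latched case: swing the latch lever on the front of the case out and up past centre until its wire hook comes free of the lid, then raise the lid past its balance point so that it stays open by itself. Take out the hole saw and stand it upright, cup down, near the middle of the loose wooden block that lies by itself in front of the case. Do not shift the nail jar, the masking tape or the lidded jar.

Things in the scene. Friction and masses are not known exactly. Their poses are not given: they have to be found in the camera images.
- case: Grey steel case fixed to the table, 130 (x) x 160 (y) x 143 mm, 165 mm high with lid shut, walls 4 mm. Origin: centre of underside; front with the latch faces its -x. A level insert inside, top at 75 mm, carries the hole saw. The latch sits low before a tall front: a hand pointing straight down there strikes the lid; tilt it, fingers pointing forward and down, hand leaning away from the case.
- lever_pivot (a point): Axis of the latch lever, fixed on the case: case frame x -77 mm, y 0, z 88 mm; the axis is parallel to the case's y.
- lever_end (a point): Middle of the flared free end of the lever, to be pinched across its width. Lever: steel channel 22 mm wide (case y), 10 mm thick, about 60 mm long. This point is 49.4 mm from the pivot; latched, it is 18.5 mm off the case's front face and 39 mm above the table. The wires of the bail run 14.5 mm either side of the lever's middle, from near the pivot upwards only.
- lever (a joint): Lever angle (rad): 0 latched (hangs down), grows as its free end swings outward (case -x) and up, stop at 2.7. The sprung wire bail holds it shut: some 5 N at the free end takes it past centre at about 0.4; bail slack from about 1.3; the hook clears the keeper's lip at 1.8 to 2.2 and falls outward by itself. Friction holds the lever where it is left.
- hook_bar (a point): Middle of the cross bar (4 mm wire, 33 mm wide) of the bail, the part that hooks behind the keeper's lip.
- keeper (a point): Place of the hook bar in the keeper on the lid's front, a groove 7 mm wide between an outer lip 4 mm high and an inner step 4 mm high; moves with the lid. Latched, point hook_bar lies here; free, it is more than 20 mm away.
- lid_hinge (a point): Middle of the lid's hinge axis, at the top of the case's back: case frame x +65 mm, z 143 mm; axis parallel to the case's y.
- lid_pull (a point): Grip point in the upright black pull on top of the lid near its front edge: a block 24 mm wide (case y), 14 mm deep (x), its top 30 mm above the lid plate. The point is 22 mm above the plate, 105 mm in front of the hinge axis and 45 mm above it when shut.
- lid (a joint): Opening angle of the lid (rad): 0 shut, grows as the front edge goes up and back. Below about 1.28 it falls shut, above about 1.38 it falls open to its stop at 1.95. Weight about 0.35 kg. Cannot be raised while the hook is on.
- hole_saw: Hole saw: a cup 39 mm across and 38 mm high, open toothed end down, with a nut and a round shank 12.4 mm across on top up to 64 mm. Origin at the centre of its underside, z up along the shank. It stands loose on the insert in the case. Best pinched by the shank, 50 to 60 mm above its underside.
- block: Loose plain plywood block 79 (x) x 108 (y) x 32 mm high, lying on the table in front of the case. Origin at the centre of its underside, z up.
- nail_jar: Bystander: glass jar 62 mm across, 80 mm high, dark lid. Origin at the centre of its underside.
- masking_tape: Bystander: roll of masking tape 96 mm across, 25 mm high, lying flat. Origin at the centre of its underside.
- cement_jar: Bystander: jar 68 mm across with a brush handle in its lid, 130 mm high in all. Origin at the centre of its underside.

How it is judged:
On the way, in this order (a step that is already met when the one before it is completed fails the run):
1. the latch lever is past centre and the hook is free of the keeper, the lid still shut (value of joint lever above 0.6 rad and distance between hook_bar and keeper above 0.02 m and value of joint lid below 0.15 rad), for 0.1 s.
2. the lid is past its balance point and stays open untouched, the hole saw still in the case (value of joint lid above 1.6 rad and contact force between lid and the fingers below 0.1 N and z of hole_saw in the frame of case below 0.1 m), for 0.2 s.
At the end, for the whole second after the job is handed in: The lid stands open by itself (over 1.6 rad) and the hole saw stands upright (within 0.1 rad) and still, cup down, on the flat-lying block, its axis within 25 mm of the block's middle (value of joint lid above 1.6 rad and z of hole_saw in the frame of block between 0.028 and 0.037 m and horizontal distance between hole_saw and block below 0.025 m and angle between each of hole_saw, block's own z axis and vertical below 0.1 rad and height (world z) of block below 0.005 m and linear speed of hole_saw below 0.02 m/s); the robot touches nothing.
It fails at once if the nail jar, the masking tape or the lidded jar is shifted by more than 30 mm (distance of any of nail_jar, masking_tape, cement_jar from where it was at the start of the episode above 0.03 m).
It also fails if it takes over 70 s, if anything falls off the work surface, if the arm or the gripper's body presses on something with over 40 N, if the wrist force passes 120 N, or if a joint passes its speed limit or range.

### The arm

A 6-joint arm with a two-finger parallel gripper is mounted at the origin on a cart in front of the work surface, level with it; the furniture and walls round the work are solid. World frame = base frame: x ahead of the robot, y to its left, z up, the work surface at z = 0. Lengths are in m, angles in rad, forces in N, time in s.
With the tool pointing down it reaches from about 0.325 to 0.775 m from the base axis. Payload 5.5 kg.
Tool frame: the origin (TCP) lies between the finger pads; the fingertips stand 8 mm ahead of it and the grasp point (between the pads) lies 11 mm behind it (tcp_to_tips is the distance from the TCP to the fingertips, in m); z points along the fingers, y is the direction in which the jaws open and shut (so a half turn about z gives the same grasp; the last joint's range is limited). The gripper opens to 88 mm and grips with 3 to 60 N. Pads are 20 mm wide; open, the fingers measure 115 mm over their backs; the gripper's body (75 mm by 178 mm) begins 61 mm behind the grasp point.
Start: joints at [1.117, 0.091, 1.231, -0, 1.82, -0.057], TCP at [0.232, 0.553, 0.231] pointing down, gripper open.
Joint ranges: [-2.87, 2.87], [-0.86, 2.18], [0.17, 2.46], [-1.51, 4.65], [0.06, 2.69], [-2.65, 2.65]. Speed limits (rad/s): [2.57, 2.57, 3.01, 3.14, 3.14, 3.14].

### API

Orientations are given as a unit quaternion [w, x, y, z].
In Python, from bench import * gives the robot as it stands. Calls block until the motion is done:
- move_to(position, orientation): joint-space move of the TCP to a pose.
- move_l(position, speed=0.15, orientation=None): straight line of the TCP; orientation=None keeps the orientation; speed is the mean speed in m/s.
- movej(angles): joint-space move.
- gripper_open() and close(): open the fingers fully, or close them until they stop; the grip force is fixed at half the most.
- hold(seconds).
- inverse_kinematics(position, orientation): joint angles nearest the present ones, or None.
- state(): the state.
- get_image(name): name is "side" or "top" or "wrist"; returns a dict with "frame" (420x560x3 uint8, blue, green, red), "depth" (420x560 float32, m along the optical axis (not along the pixel's ray), 0 where there is no reading), "camera_matrix" (3x3 intrinsics, pixels), "view" (4x4, takes a point from world to camera coordinates). Camera axes: x right, y up, looking along -z (the intrinsics and any distortion apply to the point x, -y, -z); pixel columns grow to the right and rows downward; lengths in m; the calibration is good to about 2 mm. The wrist camera is an equidistant fisheye: a pixel r from the principal point sees the ray r / f radians off the axis. A picture is of the moment at which its call begins.
A pose or a line that the arm cannot do raises IKError and nothing moves.
- job_done(): hands the job in, once; it reports no verdict.
The state is a dict: "time": time; "joint_pos": joint angles; "dq": joint speeds; "joint_torque": joint torques, N m; "ee_pos": TCP position; "ee_rot": TCP orientation; "ft_force": force on the tool from outside, world axes, zero at the start; "moment": the same for the moment, N m; "finger_gap": finger opening in m.
Only numpy, scipy, OpenCV 4.12 (cv2) and the standard library are available. Lean on these libraries where they do the work, as an engineer would, in place of code of your own. Each camera call takes 0.05 s, during which the arm holds its last target. There are 200 camera calls.

## Working session

There is one attempt and no reset: what is moved stays moved. The work goes in short steps, each a Python script; the robot and the scene stay as the last script left them, time stands still between calls to the robot, and variables do not carry over. Pictures are saved under pics/ and viewed, about 8 in all and at most 12, crops included, and the job is handed in when it is done.

```bash
ls; mkdir -p pics; cat > h.py <<'E'
from bench import *
import numpy as np, cv2
from scipy.spatial.transform import Rotation as R
def cloud(im):
    d=im["depth"]; K=np.array(im["camera_matrix"]); V=np.array(im["view"])
    v,u=np.mgrid[:d.shape[0],:d.shape[1]]
    x=(u-K[0,2])/K[0,0]*d; y=(v-K[1,2])/K[1,1]*d
    c=np.stack([x,-y,-d,np.ones_like(d)],-1)
    p=c@np.linalg.inv(V).T
    p=p[...,:3]; p[d==0]=np.nan
    return p
def quat(z,y):
    z=np.array(z,float); z/=np.linalg.norm(z); y=np.array(y,float); y-=z*(y@z); y/=np.linalg.norm(y)
    q=R.from_matrix(np.stack([np.cross(y,z),y,z],1)).as_quat(); return [float(q[3]),*map(float,q[:3])]
E
python3 - <<'E'
from h import *
for n in ("side","top"):
    im=get_image(n); cv2.imwrite(f"pics/{n}0.png",im["frame"]); np.savez(f"{n}0.npz",p=cloud(im),f=im["frame"],K=im["camera_matrix"],V=im["view"])
    print(n,np.round(im["camera_matrix"],1).tolist(),np.round(im["view"],3).tolist(),(im["depth"]>0).mean())
print(state())
E
```

```text
pics
side [[516.5, 0.0, 274.9], [0.0, 516.5, 211.1], [0.0, 0.0, 1.0]] [[0.999, -0.028, -0.024, -0.518], [0.033, 0.434, 0.9, 0.029], [-0.015, -0.9, 0.435, -1.305], [0.0, 0.0, 0.0, 1.0]] 0.9959141156462585
top [[460.1, 0.0, 275.8], [0.0, 460.1, 205.0], [0.0, 0.0, 1.0]] [[-0.194, -0.981, 0.002, -0.266], [0.961, -0.19, 0.203, -0.578], [-0.199, 0.042, 0.979, -0.878], [0.0, 0.0, 0.0, 1.0]] 0.9960374149659864
{'time': 0.1, 'joint_pos': array([ 1.11732324e+00,  9.17546576e-02,  1.23176164e+00, -1.30001149e-05,
        1.81980759e+00, -5.66974407e-02]), 'dq': array([-0.0004523 , -0.00116774, -0.00233657,  0.00176055, -0.00025922,
        0.00061353]), 'joint_torque': array([ 1.70102474e-03, -4.47858560e+01, -4.07567847e+01,  6.98759034e-02,
        2.85568699e-02, -1.02118872e-04]), 'ee_pos': array([0.23175914, 0.55315355, 0.22963942]), 'ee_rot': array([-2.12322382e-04,  1.97090525e-01,  9.80384912e-01, -8.39197541e-04]), 'ft_force': array([-0.38592839, -0.48645216,  0.03162994]), 'moment': array([-0.0091446 ,  0.02262494,  0.06961893]), 'finger_gap': 0.08798646001819979}
```

View pics/side0.png

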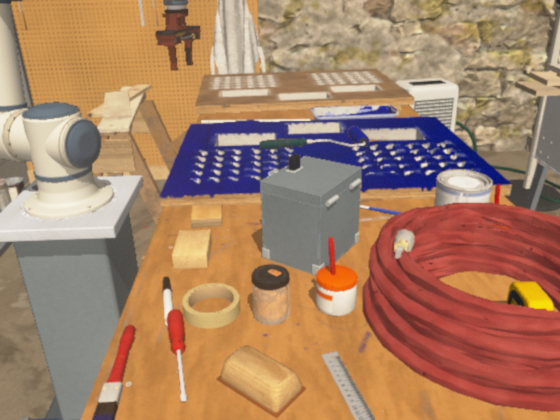

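View pics/top0.png

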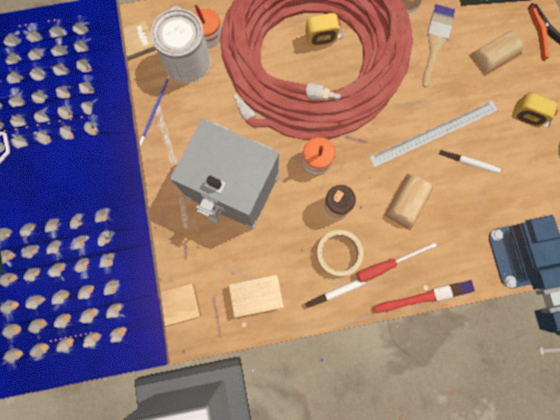

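```bash
python3 - <<'E'
from h import *
# top-view height bands -> components
for n in ("top","side"):
    d=np.load(n+"0.npz"); p=d["p"]
    for lo,hi in ((.02,.028),(.029,.037),(.074,.086),(.12,.14),(.145,.155),(.155,.172),(.18,.2)):
        m=((p[...,2]>lo)&(p[...,2]<hi)&(p[...,0]>.2)&(p[...,0]<.9)&(abs(p[...,1])<.5)).astype(np.uint8)
        k,l,s,c=cv2.connectedComponentsWithStats(m)
        for i in range(1,k):
            if s[i,4]>100:
                q=p[l==i]; (cx,sz,a)=cv2.minAreaRect(q[:,:2].astype(np.float32))
                print(n,lo,hi,"px",c[i].round(),s[i,4],"c",np.round(cx,4),"sz",np.round(sz,4),"a",round(a,1),"z",round(float(np.median(q[:,2])),4))
E
```

```text
top 0.02 0.028 px [254. 117.] 349 c [ 0.7186 -0.3712] sz [0.1198 0.0357] a 45.3 z 0.0228
top 0.02 0.028 px [300. 133.] 173 c [ 0.6686 -0.4596] sz [0.081  0.0207] a 69.7 z 0.0218
top 0.02 0.028 px [330. 255.] 363 c [ 0.3973 -0.4686] sz [0.0944 0.0619] a 0.3 z 0.0252
top 0.02 0.028 px [179. 305.] 1091 c [ 0.3589 -0.1424] sz [0.0694 0.0705] a 1.9 z 0.0226
top 0.029 0.037 px [257.  51.] 125 c [ 0.8713 -0.4011] sz [0.0182 0.0601] a 79.2 z 0.034
top 0.029 0.037 px [255. 296.] 1625 c [ 0.3449 -0.2978] sz [0.0998 0.0658] a 89.8 z 0.0325
top 0.074 0.086 px [186.  60.] 141 c [ 0.866  -0.2442] sz [0.0428 0.1032] a 7.0 z 0.0801
top 0.074 0.086 px [334. 201.] 337 c [ 0.497  -0.4856] sz [0.0585 0.0285] a 0.3 z 0.0808
top 0.12 0.14 px [271.  77.] 2361 c [ 0.771  -0.4095] sz [0.27   0.0928] a 33.5 z 0.1249
top 0.12 0.14 px [178.  46.] 266 c [ 0.8722 -0.2403] sz [0.0547 0.1062] a 0.3 z 0.1222
top 0.12 0.14 px [252. 197.] 140 c [ 0.529  -0.3384] sz [0.0626 0.1464] a 24.3 z 0.1298
top 0.145 0.155 px [205. 207.] 210 c [ 0.5185 -0.2428] sz [0.0326 0.0289] a 53.9 z 0.1519
top 0.155 0.172 px [225. 167.] 59
[... 1422 characters left out ...]
09. 227.] 559 c [ 0.5959 -0.3395] sz [0.2049 0.1037] a 14.1 z 0.0799
side 0.074 0.086 px [451. 230.] 622 c [ 0.8243 -0.3773] sz [0.1541 0.0395] a 13.6 z 0.0784
side 0.074 0.086 px [269. 269.] 254 c [ 0.4971 -0.4869] sz [0.0263 0.0579] a 88.5 z 0.0792
side 0.12 0.14 px [307. 204.] 916 c [ 0.5963 -0.3394] sz [0.2063 0.1048] a 14.6 z 0.1293
side 0.12 0.14 px [424. 219.] 1388 c [ 0.7745 -0.4115] sz [0.265  0.0907] a 32.3 z 0.1233
side 0.145 0.155 px [313. 193.] 570 c [ 0.596  -0.3411] sz [0.2034 0.1047] a 14.4 z 0.1492
side 0.155 0.172 px [311. 178.] 2535 c [ 0.5835 -0.2921] sz [0.1662 0.1325] a 53.3 z 0.1642
side 0.18 0.2 px [294. 159.] 105 c [ 0.5529 -0.2685] sz [0.028  0.0151] a 48.3 z 0.1888
```

The case is centred near px (226,170) in the top view, with yaw about -36°, the pull at (213,182) and the latch at (207,208). There are two wooden pieces, at (255,296) and (179,305). The first is 32 mm high, so it should be the block. I'll check both outlines and the reachability.

```bash
cat >> h.py <<'E'
C=np.array([.583,-.2900]); PSI=np.deg2rad(-36.0)
X=np.array([np.cos(PSI),np.sin(PSI),0]); Y=np.array([-np.sin(PSI),np.cos(PSI),0]); Z=np.array([0,0,1.])
def P(x,z,y=0.): return np.array([C[0],C[1],0])+x*X+y*Y+z*Z
def Q(t,s=1): # tilt t from vertical, fingers pointing to case +x and down
    return quat(np.sin(t)*X-np.cos(t)*Z, s*Y)
def lev(th,r=.0494,off=None):  # lever end in case frame (x,z); lever_end latched at x=-.0835,z=.039
    a0=np.arctan2(-.0065,-.049); # angle such that (x,z)=r(sin,cos)
    return -.077+r*np.sin(a0+th), .088+r*np.cos(a0+th)
def lidp(ph):
    c,s=np.cos(ph),np.sin(ph); x,z=-.105,.045
    return .065+x*c+z*s, .143-x*s+z*c
E
python3 - <<'E'
from h import *
print("lever",[np.round(lev(t),3).tolist() for t in (0,.8,1.6,2.3)],"lid",np.round(lidp(1.5),3))
d=np.load("top0.npz");p=d["p"];f=d["f"]
for (u,v) in ((255,296),(179,305)):
    w=f[v-45:v+46,max(0,u-45):u+46]; pz=p[v-45:v+46,max(0,u-45):u+46]
    m=(pz[...,2]>.012)&(pz[...,2]<.04)
    k,l,s,c=cv2.connectedComponentsWithStats(m.astype(np.uint8)); i=l[45,45]
    q=pz[l==i]; print((u,v),cv2.minAreaRect(q[:,:2].astype(np.float32)),np.percentile(q[:,2],[5,50,95]).round(4))
for s in (1,-1):
  for t in (.6,.7,.8,.9):
    r=[]
    for th,tt in ((0,t),(.8,t*.8),(1.6,t*.5),(2.35,t*.2)):
        x,z=lev(th); j=inverse_kinematics(P(x,z).tolist(),Q(tt,s)); r.append(None if j is None else np.round(j,2).tolist())
    x,z=lev(0); j=inverse_kinematics((P(x,z)-.09*(np.sin(t)*X-np.cos(t)*Z)).tolist(),Q(t,s)); 
    print("lever",s,t,r,"pre",None if j is None else np.round(j,2).tolist())
  for ph in (0,.8,1.2,1.5):
    x,z=lidp(ph)
    for tt in (0,.2,-.2):
      j=inverse_kinematics((P(x,z-.007)).tolist(),Q(tt,s)); print("lid",s,ph,tt,None if j is None else np.round(j,2).tolist())
E
python3 - <<'E'
import cv2
f=cv2.imread('pics/top0.png')[180:340,140:320]
cv2.imwrite('pics/crop1.png',cv2.resize(f,None,fx=4,fy=4,interpolation=2)[:600])
E
```

```text
lever [[-0.083, 0.039], [-0.117, 0.059], [-0.126, 0.096], [-0.109, 0.125]] lid [0.102 0.251]
(255, 296) ((0.34493696689605713, -0.2978474497795105), (0.09982930123806, 0.06583748757839203), 89.83734130859375) [0.0297 0.0325 0.035 ]
(179, 305) ((0.3658890128135681, -0.14334261417388916), (0.07115467637777328, 0.18003973364830017), 89.6180191040039) [0.0195 0.0227 0.0327]
lever 1 0.6 [[-0.43, -0.44, 2.15, -0.15, 0.85, -1.31], [-0.43, -0.48, 2.1, -0.1, 1.05, -1.34], [-0.45, -0.36, 1.91, -0.05, 1.3, -1.39], [-0.48, -0.16, 1.66, -0.02, 1.52, -1.42]] pre [-0.4, -0.68, 2.17, -0.15, 1.07, -1.31]
lever 1 0.7 [[-0.42, -0.51, 2.24, -0.2, 0.74, -1.26], [-0.42, -0.54, 2.17, -0.13, 0.97, -1.32], [-0.45, -0.41, 1.95, -0.07, 1.25, -1.38], [-0.48, -0.18, 1.68, -0.02, 1.5, -1.42]] pre [-0.37, -0.79, 2.28, -0.2, 0.98, -1.26]
lever 1 0.8 [[-0.4, -0.58, 2.32, -0.28, 0.63, -1.18], [-0.4, -0.61, 2.24, -0.17, 0.89, -1.28], [-0.44, -0.46, 2.0, -0.08, 1.21, -1.37], [-0.48, -0.2, 1.7, -0.02, 1.48, -1.42]] pre None
lever 1 0.9 [[-0.38, -0.63, 2.4, -0.4, 0.52, -1.07], [-0.39, -0.68, 2.31, -0.22, 0.81, -1.24], [-
[... 1446 characters left out ...]
4, -0.09, 1.16, 1.79], [-0.47, -0.21, 1.72, -0.03, 1.46, 1.73]] pre None
lid -1 0 0 [-0.51, 0.12, 1.29, -0.0, 1.73, 1.69]
lid -1 0 0.2 [-0.49, -0.06, 1.48, -0.03, 1.52, 1.71]
lid -1 0 -0.2 [-0.52, 0.3, 1.09, 0.02, 1.95, 1.69]
lid -1 0.8 0 [-0.52, 0.3, 0.97, -0.0, 1.87, 1.68]
lid -1 0.8 0.2 [-0.51, 0.11, 1.2, -0.02, 1.63, 1.69]
lid -1 0.8 -0.2 [-0.53, 0.51, 0.72, 0.02, 2.11, 1.68]
lid -1 1.2 0 [-0.52, 0.44, 0.78, -0.0, 1.92, 1.67]
lid -1 1.2 0.2 [-0.51, 0.24, 1.04, -0.02, 1.66, 1.68]
lid -1 1.2 -0.2 [-0.53, 0.69, 0.46, 0.02, 2.19, 1.68]
lid -1 1.5 0 [-0.53, 0.55, 0.65, -0.0, 1.94, 1.67]
lid -1 1.5 0.2 [-0.52, 0.33, 0.94, -0.02, 1.67, 1.68]
lid -1 1.5 -0.2 [-0.54, 0.85, 0.24, 0.02, 2.26, 1.67]
```

View pics/crop1.png

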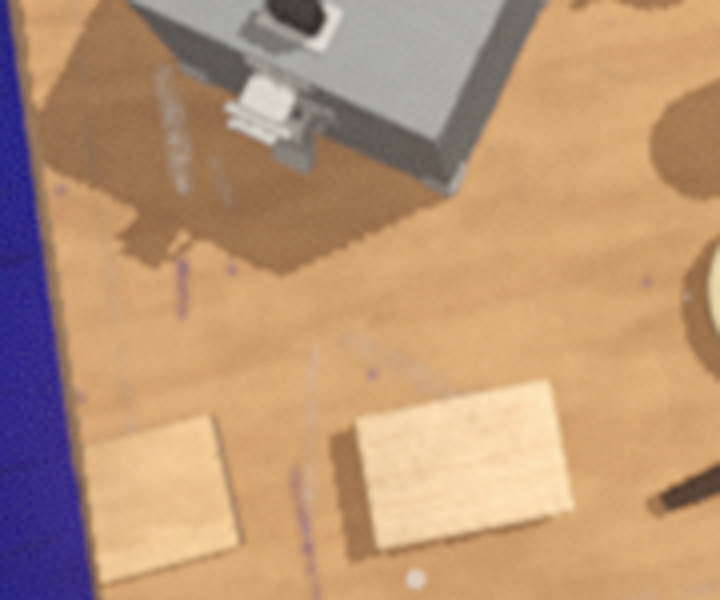

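The two pieces are confirmed. The left one butts against the blue pallet and is only 22 mm high. The free one, at (0.345,-0.298), is the block. The latch is at crop px (285,130). Now I'll move to the position in front of the lever and check from near.

```bash
python3 - <<'E'
from h import *
t=.7; zt=np.sin(t)*X-np.cos(t)*Z
move_to([.36,-.08,.30],Q(.3))
x,z=lev(0); move_to((P(x,z)-.088*zt).tolist(),Q(t))
im=get_image("wrist"); cv2.imwrite("pics/w1.png",im["frame"])
np.savez("w1.npz",d=im["depth"],f=im["frame"],K=im["camera_matrix"],V=im["view"])
# predicted pixel of lever end etc.
K=np.array(im["camera_matrix"]);V=np.array(im["view"])
for nm,q in (("end",P(*lev(0))),("pivot",P(-.077,.088)),("tipC",P(-.065,.165))):
    c=V@np.append(q,1); c=np.array([c[0],-c[1],-c[2]]); th=np.arctan2(np.hypot(c[0],c[1]),c[2]); ph=np.arctan2(c[1],c[0])
    print(nm,K[0,2]+K[0,0]*th*np.cos(ph),K[1,2]+K[1,1]*th*np.sin(ph))
s=state();print(s["time"],s["ee_pos"],s["ft_force"])
E
```

```text
end 283.63271353912984 213.56055305368253
pivot 283.66743266791696 275.54040732051396
tipC 283.7610093339674 387.31447041889203
3.4583 [ 0.47046467 -0.20745674  0.1086663 ] [0.56867347 0.65072105 0.88429279]
```

View pics/w1.png

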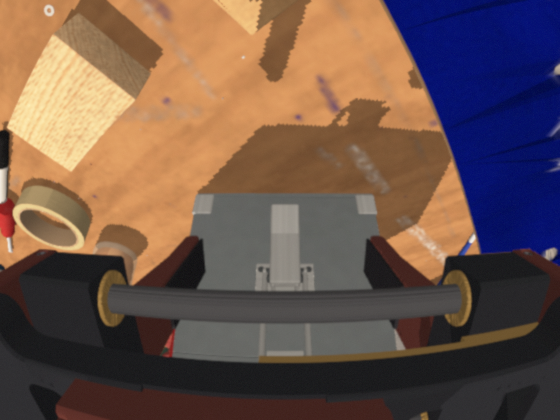

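The lever shows at px (285, 205–280), and its predicted end at (284,214) matches, centred between the fingers. I'll approach and pinch it.

```bash
python3 - <<'E'
from h import *
t=.7
x,z=lev(0); move_l(P(x,z).tolist(),speed=.08)
print("at",state()["ee_pos"],state()["ft_force"])
close(); s=state(); print("gap",s["finger_gap"],s["ft_force"])
if .018<s["finger_gap"]<.03:
    for th in np.arange(.2,2.41,.2):
        x,z=lev(th); move_l(P(x,z).tolist(),speed=.08,orientation=Q(t*(1-th/2.4*.85)))
        s=state(); print(round(th,2),round(s["time"],2),"F case x,z",(s["ft_force"]@X).round(1),s["ft_force"][2].round(1),"gap",round(s["finger_gap"],4))
im=get_image("side"); cv2.imwrite("pics/s2.png",cv2.resize(im["frame"][130:280,200:400],None,fx=4,fy=4))
E
```

```text
at [ 0.51562617 -0.24093993  0.03961703] [-0.73154721  0.47490689  0.2894484 ]
gap 0.021884328266161924 [ 4.14683331  3.44077157 -2.09591799]
0.2 6.01 F case x,z 0.7 -1.6 gap 0.022
0.4 6.28 F case x,z -1.4 -1.6 gap 0.0216
0.6 6.56 F case x,z -2.6 -1.3 gap 0.0216
0.8 6.83 F case x,z -2.6 0.8 gap 0.0214
1.0 7.11 F case x,z -3.8 2.0 gap 0.0214
1.2 7.38 F case x,z -3.6 1.6 gap 0.0216
1.4 7.66 F case x,z -4.0 1.2 gap 0.022
1.6 7.93 F case x,z -2.7 1.2 gap 0.0218
1.8 8.21 F case x,z -4.2 0.1 gap 0.0218
2.0 8.48 F case x,z -4.6 -0.1 gap 0.0216
2.2 8.76 F case x,z -6.7 1.1 gap 0.0218
2.4 9.03 F case x,z -8.7 3.3 gap 0.0213
```

View pics/s2.png

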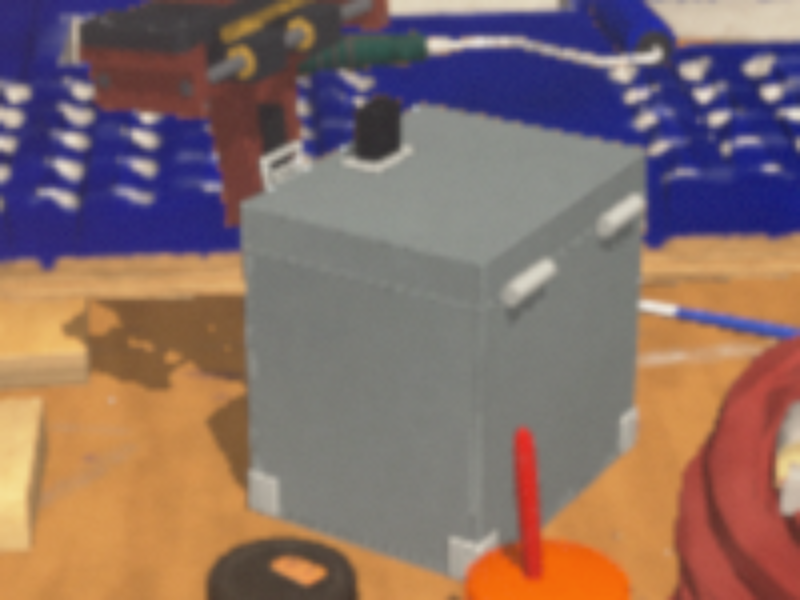

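The hook bar at crop px (285,165) is above the lid edge and leaning outward. I'll release, retract upward and look.

```bash
python3 - <<'E'
from h import *
gripper_open(); hold(.2)
p=state()["ee_pos"]; move_l((p+[0,0,.10]).tolist(),speed=.12)
move_to(P(-.17,.30).tolist(),Q(.1)); hold(.2)
im=get_image("top"); im2=get_image("side")
a=cv2.resize(im["frame"][120:260,150:300],None,fx=4,fy=4)[:560,:600]
cv2.imwrite("pics/s3.png",np.hstack([cv2.resize(im["frame"][110:260,150:283],(400,450)),cv2.resize(im2["frame"][130:280,200:333],(400,450))]))
print(state()["time"],state()["ft_force"])
E
```

```text
12.15 [ 0.66587304 -0.32749606 -0.19995999]
```

View pics/s3.png

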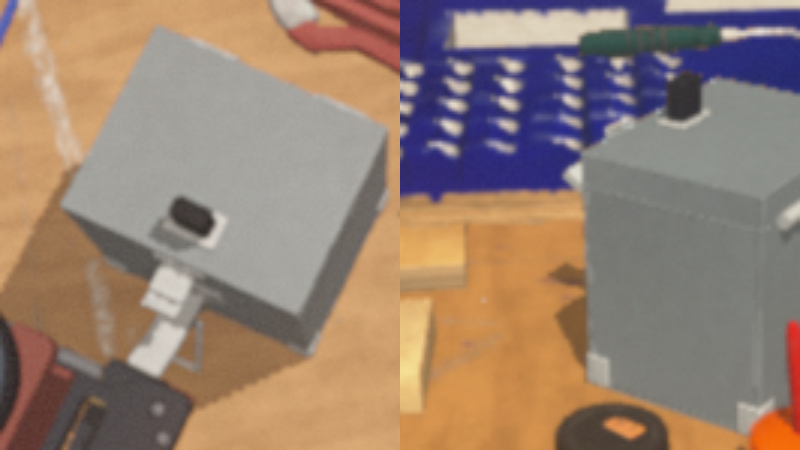

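The lever stands outward and the bail hangs down outward at px (195,340), well clear of the keeper. The lid is still shut. Next I'll raise it by the pull.

```bash
python3 - <<'E'
from h import *
q=Q(0)
x,z=lidp(0); move_to(P(x,z+.08).tolist(),q); move_l(P(x,z-.007).tolist(),speed=.1)
print(state()["ee_pos"],P(x,z-.007),state()["ft_force"])
close(); s=state(); print("gap",s["finger_gap"],s["ft_force"].round(1))
if .02<s["finger_gap"]<.03:
    for ph in np.linspace(.13,1.56,12):
        x,z=lidp(ph); move_l(P(x,z-.007).tolist(),speed=.09)
        s=state(); print(round(ph,2),round(s["time"],2),"F",(s["ft_force"]@X).round(1),s["ft_force"][2].round(1),"gap",round(s["finger_gap"],4))
E
```

```text
[ 0.55093174 -0.2666158   0.18209343] [ 0.55063932 -0.26648859  0.181     ] [ 0.78651284 -0.83089979 -0.48384754]
gap 0.023539259579218767 [1.8 3.3 0.3]
0.13 15.08 F -0.7 -2.3 gap 0.0237
0.26 15.4 F -0.2 -2.0 gap 0.0242
0.39 15.72 F -0.0 -1.6 gap 0.0236
0.52 16.03 F -1.0 -0.7 gap 0.0237
0.65 16.35 F -1.6 -2.5 gap 0.0237
0.78 16.67 F -1.7 -1.1 gap 0.0238
0.91 16.98 F -2.4 0.7 gap 0.0237
1.04 17.3 F -1.6 1.4 gap 0.0237
1.17 17.62 F -1.8 3.9 gap 0.0234
1.3 17.93 F -0.7 6.1 gap 0.0235
1.43 18.25 F 0.7 6.7 gap 0.0235
1.56 18.57 F 0.9 7.3 gap 0.0237
```

```bash
python3 - <<'E'
from h import *
gripper_open()
p=state()["ee_pos"]
for dz in (.08,.065,.05):
    try: move_l((p+[0,0,dz]).tolist(),speed=.12); print(dz); break
    except IKError as e: print(dz,e)
move_l(P(-.10,.33).tolist(),speed=.25) if inverse_kinematics(P(-.10,.33).tolist(),Q(0)) else None
move_to(P(-.14,.36).tolist(),Q(.35)); hold(.5)
f=[]
for n in ("top","side"):
    im=get_image(n); f.append(im["frame"]); np.savez(n+"4.npz",p=cloud(im),f=im["frame"])
cv2.imwrite("pics/s4.png",np.hstack([cv2.resize(f[0][90:240,150:283],(400,450)),cv2.resize(f[1][110:260,230:363],(400,450))]))
p=np.load("top4.npz")["p"]; q=(p-np.array([*C,0])); cx=q@X; cy=q@Y; z=p[...,2]
m=(abs(cx)<.056)&(abs(cy)<.07)&(z>.083)&(z<.145)
print("in case",m.sum()); v,u=np.nonzero(m)
for zz in np.arange(.08,.145,.01):
    k=m&(z>=zz)&(z<zz+.01); 
    if k.sum()>3: print(round(zz,3),k.sum(),"case xy",np.median(cx[k]).round(4),np.median(cy[k]).round(4),"rng",cx[k].min().round(3),cx[k].max().round(3),cy[k].min().round(3),cy[k].max().round(3),"px",np.argwhere(k).mean(0).round()[::-1])
print(state()["time"])
E
```

```text
0.08Traceback (most recent call last):
  File "<stdin>", line 7, in <module>
ValueError: The truth value of an array with more than one element is ambiguous. Use a.any() or a.all()
```

```bash
python3 - <<'E'
from h import *
move_l(P(-.10,.33).tolist(),speed=.25)
move_to(P(-.18,.33).tolist(),Q(.35)); hold(.4)
f=[]
for n in ("top","side"):
    im=get_image(n); f.append(im["frame"]); np.savez(n+"4.npz",p=cloud(im),f=im["frame"])
cv2.imwrite("pics/s4.png",np.hstack([cv2.resize(f[0][90:240,150:283],(400,450)),cv2.resize(f[1][110:260,230:363],(400,450))]))
p=np.load("top4.npz")["p"]; q=(p-np.array([*C,0])); cx=q@X; cy=q@Y; z=p[...,2]
m=(abs(cx)<.056)&(abs(cy)<.07)&(z>.083)&(z<.145)
print("in case",m.sum())
for zz in np.arange(.08,.145,.01):
    k=m&(z>=zz)&(z<zz+.01); 
    if k.sum()>3: print(round(zz,3),k.sum(),"case xy",np.median(cx[k]).round(4),np.median(cy[k]).round(4),"rng",cx[k].min().round(3),cx[k].max().round(3),cy[k].min().round(3),cy[k].max().round(3),"px",np.argwhere(k).mean(0).round()[::-1])
print(state()["time"])
E
```

```text
in case 366
0.08 18 case xy -0.0199 0.0173 rng -0.025 -0.003 0.011 0.035 px [216. 181.]
0.09 25 case xy -0.0173 0.0156 rng -0.025 0.005 0.012 0.04 px [216. 179.]
0.1 32 case xy -0.0177 0.0172 rng -0.025 0.009 0.011 0.05 px [214. 178.]
0.11 189 case xy -0.0103 0.0261 rng -0.026 0.013 0.011 0.05 px [212. 172.]
0.12 66 case xy -0.0088 0.0283 rng -0.018 0.005 0.019 0.043 px [211. 170.]
0.13 23 case xy -0.0067 0.0301 rng -0.011 -0.0 0.025 0.036 px [210. 167.]
0.14 13 case xy -0.0062 0.0307 rng -0.012 -0.003 0.026 0.035 px [209. 167.]
22.9
```

View pics/s4.png

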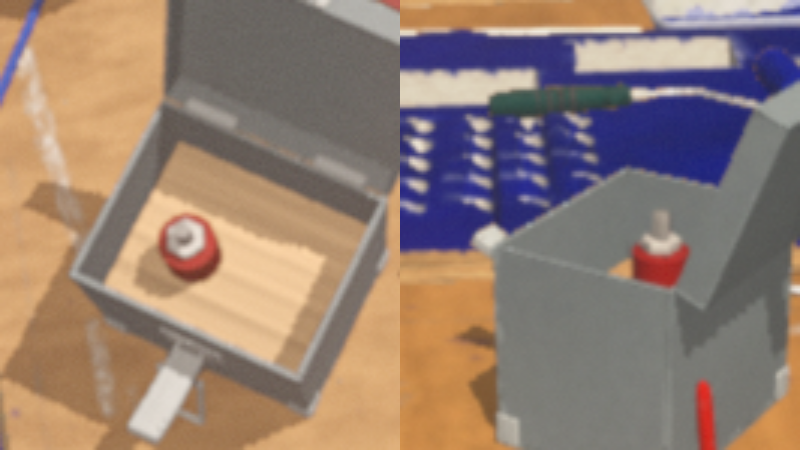

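The lid stays open by itself. The saw is in the case at top-view px (210,167), with its shank at about case (-6,+31) mm. The open fingers only fit diagonally in the case, so I'll cross-check the rim and shank before descending.

```bash
python3 - <<'E'
from h import *
for n in ("top4","side4"):
    p=np.load(n+".npz")["p"]; q=(p-np.array([*C,0])); cx=q@X; cy=q@Y; z=p[...,2]
    r=(z>.139)&(z<.147)&(abs(cx)<.075)&(abs(cy)<.09)
    for nm,k,ax in (("y+ wall",r&(cy>.068)&(abs(cx)<.045),cy),("y- wall",r&(cy<-.068)&(abs(cx)<.045),cy),("x- wall",r&(cx<-.052)&(abs(cy)>.025)&(abs(cy)<.07),cx),("x+",r&(cx>.052)&(abs(cy)<.07),cx)):
        if k.sum()>3: print(n,nm,k.sum(),np.percentile(ax[k],[5,50,95]).round(4))
    k=(np.hypot(cx+.0065,cy-.0305)<.012)&(z>.125)&(z<.15)
    print(n,"shank",k.sum(),np.median(cx[k]).round(4),np.median(cy[k]).round(4),cx[k].min().round(4),cx[k].max().round(4),cy[k].min().round(4),cy[k].max().round(4),"ztop",np.percentile(z[k],95).round(4))
    k=(np.hypot(cx+.0065,cy-.0305)<.03)&(z>.109)&(z<.116); print("cup top",cx[k].min().round(4),cx[k].max().round(4),cy[k].min().round(4),cy[k].max().round(4))
a=np.deg2rad(37)
for s in (1,-1):
    u=s*(np.cos(a)*X-np.sin(a)*Y)
    for pt in (P(-.0065,.13,.0305),P(-.0065,.28,.0305),np.array([.345,-.298,.087]),np.array([.345,-.298,.22])):
        j=inverse_kinematics(pt.tolist(),quat(-Z,u)); print(s,None if j is None else np.round(j,2))
E
```

```text
top4 y+ wall 117 [0.0757 0.0778 0.0802]
top4 y- wall 113 [-0.0796 -0.0781 -0.0758]
top4 x- wall 113 [-0.0636 -0.0619 -0.0598]
top4 x+ 350 [0.0623 0.0658 0.0742]
top4 shank 42 -0.007 0.0297 -0.0121 -0.0001 0.0251 0.0357 ztop 0.1419
cup top -0.0256 0.0131 0.0114 0.0504
side4 y+ wall 55 [0.073  0.0758 0.0793]
side4 y- wall 108 [-0.0821 -0.0798 -0.0769]
side4 x- wall 67 [-0.0637 -0.061  -0.0588]
side4 shank 38 -0.0045 0.0266 -0.0114 -0.0001 0.0226 0.0374 ztop 0.1384
cup top -0.0249 0.0134 0.0083 0.047
1 [-0.47  0.23  1.26 -0.    1.66  0.81]
1 [-0.47  0.25  0.97 -0.    1.93  0.81]
1 [-0.79 -0.29  1.84 -0.    1.59  0.49]
1 [-0.79 -0.3   1.61 -0.    1.83  0.49]
-1 [-0.47  0.23  1.26 -0.    1.66 -2.33]
-1 [-0.47  0.25  0.97 -0.    1.93 -2.33]
-1 None
-1 None
```

```bash
cat >> h.py <<'E'
a_=np.deg2rad(38.5); U=np.cos(a_)*X-np.sin(a_)*Y; Vv=np.sin(a_)*X+np.cos(a_)*Y
QS=quat(-np.cos(.2)*Z+np.sin(.2)*Vv,U)
E
python3 - <<'E'
from h import *
g=P(-.0065,.132,.029)+.003*U
move_to((g+[0,0,.13]).tolist(),QS)
move_l((g+[0,0,.02]).tolist(),speed=.12); f0=state()["ft_force"]
move_l(g.tolist(),speed=.04); s=state(); print(s["ee_pos"]-g,(s["ft_force"]-f0).round(1))
close(); s=state(); print("gap",s["finger_gap"],(s["ft_force"]-f0).round(1),s["time"])
E
```

```text
[ 0.00163549 -0.00041028  0.01781436] [-25.9   6.4  57.6]
gap 0.011176581065546375 [ 0.2  0.7 -0.3] 27.65
```

The descent was blocked 18 mm too high, probably by a finger on the rim, though the fingers then closed on something 11 mm wide. I'll look before doing anything else.

```bash
python3 - <<'E'
from h import *
print(state()["ee_pos"]-P(-.0065,.132,.029),state()["ft_force"].round(1))
f=[get_image(n)["frame"] for n in ("top","side","wrist")]
cv2.imwrite("pics/s5.png",np.hstack([cv2.resize(f[1][110:260,230:363],(400,450)),cv2.resize(f[2][150:400,160:400],(400,450))]))
E
```

```text
[ 0.00067434 -0.00286472 -0.0003791 ] [-0.2  0.2 -0.9]
```

View pics/s5.png

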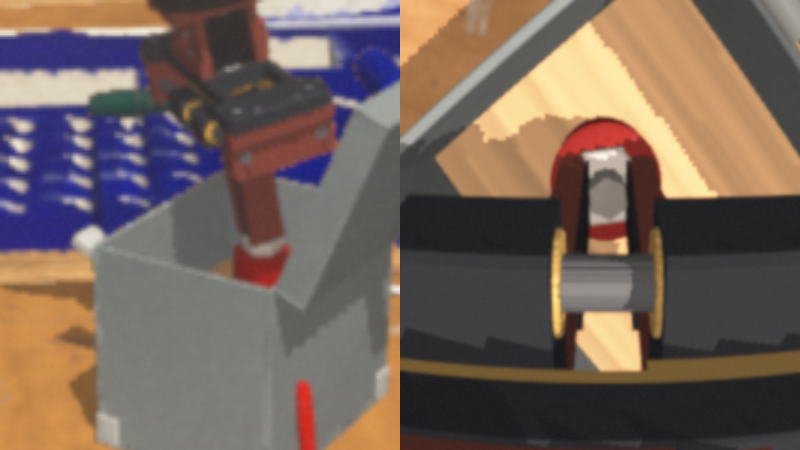

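On closing, the fingers slipped off the rim and the arm reached its target. The shank is now between the pads at px (605,190) and the saw looks upright. I'll lift it and check how it hangs.

```bash
python3 - <<'E'
from h import *
g=P(-.0065,.132,.029)+.003*U
move_l((g+[0,0,.13]).tolist(),speed=.1)
move_l([.345,-.298,.262],speed=.2,orientation=QS)
move_l([.345,-.298,.13],speed=.15); hold(.3)
s=state(); print(s["finger_gap"],s["ft_force"].round(1),s["time"])
for n in ("side","top"):
    im=get_image(n); p=cloud(im); f=im["frame"]; h=cv2.cvtColor(f,cv2.COLOR_BGR2HSV)
    red=((h[...,0]<6)|(h[...,0]>172))&(h[...,1]>150)&(abs(p[...,0]-.345)<.05)&(abs(p[...,1]+.298)<.05)&(p[...,2]>.05)&(p[...,2]<.125)
    q=p[red]; print(n,red.sum(),q.min(0).round(4),q.max(0).round(4),np.median(q,0).round(4))
    if n=="side": cv2.imwrite("pics/s6.png",cv2.resize(f[140:290,125:275],(600,600)))
    b=(p[...,2]>.027)&(p[...,2]<.037)&(abs(p[...,0]-.345)<.07)&(abs(p[...,1]+.298)<.08); print("block",cv2.minAreaRect(p[b][:,:2].astype(np.float32)),np.median(p[b][:,2]))
E
```

```text
0.011579853440054157 [-0.9  0.2 -0.8] 32.0
side 325 [ 0.3308 -0.3188  0.0755] [ 0.3649 -0.2908  0.1134] [ 0.349  -0.3128  0.0964]
block ((0.34458792209625244, -0.2996571660041809), (0.10443008691072464, 0.06614919006824493), 89.72492218017578) 0.0306530650433309Traceback (most recent call last):
  File "<stdin>", line 10, in <module>
    return umr_minimum(a, axis, None, out, keepdims, initial, where)
ValueError: zero-size array to reduction operation minimum which has no identity
```

View pics/s6.png

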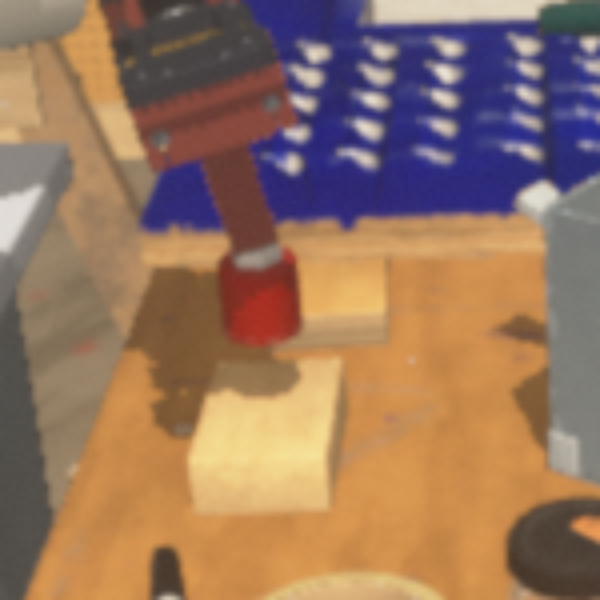

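The saw hangs practically upright with its cup at px (262,300). Measured, it is centred at about (0.348,-0.299) over the block, with its base at z 0.075. I'll lower it until it touches and release.

```bash
python3 - <<'E'
from h import *
x,y=.343,-.299
move_l([x,y,.095],speed=.1); hold(.2); f0=state()["ft_force"][2]
for z in np.arange(.093,.0839,-.001):
    move_l([x,y,float(z)],speed=.02); f=state()["ft_force"][2]-f0
    if f>3: break
print("z",z,"dF",f)
gripper_open(); hold(.3)
d=-(-np.cos(.2)*Z+np.sin(.2)*Vv)
p=state()["ee_pos"]; move_l((p+.11*d).tolist(),speed=.1)
move_to([.36,-.06,.30],Q(.3)); hold(.3)
fr=[]
for n in ("side","top"):
    im=get_image(n); p=cloud(im); f=im["frame"]; h=cv2.cvtColor(f,cv2.COLOR_BGR2HSV); fr.append(f)
    red=((h[...,0]<6)|(h[...,0]>172))&(h[...,1]>150)&(abs(p[...,0]-.345)<.06)&(abs(p[...,1]+.298)<.06)&(p[...,2]>.03)&(p[...,2]<.125)
    k=(np.hypot(p[...,0]-.345,p[...,1]+.299)<.03)&(p[...,2]>.085)&(p[...,2]<.11)
    for nm,m in (("cup",red),("shank",k)):
        q=p[m]
        if len(q): print(n,nm,len(q),q.min(0).round(4),q.max(0).round(4))
    b=(p[...,2]>.027)&(p[...,2]<.037)&(abs(p[...,0]-.345)<.07)&(abs(p[...,1]+.298)<.08); print("block",cv2.minAreaRect(p[b][:,:2].astype(np.float32)),np.median(p[b][:,2]))
cv2.imwrite("pics/s7.png",np.hstack([cv2.resize(fr[0][120:320,140:360],(440,400)),cv2.resize(fr[1][140:340,180:360],(360,400))]))
print(state()["time"],state()["ft_force"].round(1))
E
```

```text
z 0.087 dF 4.018436697669083
side cup 299 [ 0.3278 -0.3191  0.033 ] [ 0.3622 -0.2934  0.0706]
side shank 39 [ 0.3378 -0.3044  0.0854] [ 0.349  -0.2912  0.0953]
block ((0.3443739414215088, -0.3002139627933502), (0.06629614531993866, 0.10350722819566727), 0.0762372612953186) 0.03078771977358208
top cup 62 [ 0.3286 -0.3143  0.067 ] [ 0.3607 -0.2814  0.0738]
top shank 29 [ 0.3388 -0.3019  0.0893] [ 0.3485 -0.292   0.0985]
block ((0.34497734904289246, -0.29770955443382263), (0.10012848675251007, 0.0659274160861969), 89.85708618164062) 0.032521771203379124
39.0583 [ 0.3 -0.1  0. ]
```

View pics/s7.png

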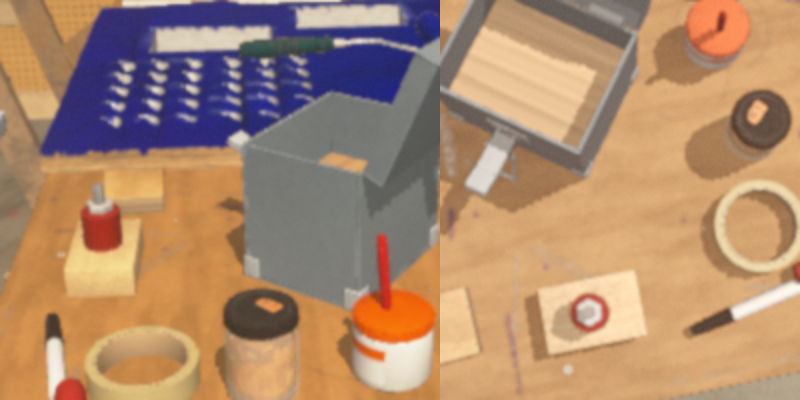

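The saw stands upright at the block's middle (top view px (590,312), block at (592,312)). The lid is open and the bystanders look unmoved. I'll hand it in.

```bash
python3 -c "
from bench import *
job_done()"
```

```text
the job is handed in; nothing more can be done
```

I handed the job in at about 39 s of robot time. The interface gives no verdict. I swung the latch lever to about 2.4 rad until the hook fell clear, raised the lid by its pull to 1.56 rad and let it fall open. I then took the saw out by its shank and stood it on the block.

**Final checks from the images:**
- **Saw:** it stands upright, cup down, with its axis at about (0.344, -0.298). The block's middle is at about (0.345, -0.299), so it is within about 2 mm.
- **Lid:** it stands open by itself; I judged this by eye and did not measure the angle.
- **Bystanders:** the nail jar, masking tape and lidded jar look unmoved; I did not re-measure their positions.
- **Robot:** the arm is clear and the wrist force is near zero.

**What went wrong or disagreed:**
- **Rim contact:** while I lowered the hand for the saw, it was stopped 18 mm too high with about 60 N on the wrist. The likeliest cause is a finger on the case rim. It slipped free when the fingers closed, and the saw was gripped properly. I could not tell from the images whether the gripper's body, which is limited to 40 N, took any of that force.
- **Block size:** its top measured about 100 x 66 mm against the stated 108 x 79 mm. I identified it by its 32 mm height and by it lying alone; the other wooden piece is about 22 mm high and against the blue pallet.

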